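# Stand the slipped bars back up against the stop

### The arm

A 6-joint arm with a two-finger parallel gripper is mounted at the origin on the work surface. World frame = base frame: x ahead of the robot, y to its left, z up, the work surface at z = 0. Lengths are in m, angles in rad, forces in N, time in s.
With the tool pointing down it reaches from about 0.3 to 0.875 m from the base axis. Payload 6.4 kg.
Tool frame: the origin (TCP) lies midway between the tips of the shut fingers; the grasp point (between the pads) lies 19 mm behind it; z points along the fingers, y is the line along which they close (so a half turn about z gives the same grasp; the last joint's range is limited). The gripper opens to 85 mm and grips with 20 to 120 N. Pads are 22 mm wide; open, the fingers measure 114 mm over their backs; the gripper's body (76 mm by 85 mm) begins 54 mm behind the grasp point. The pads swing forward as they close: fully open they stand 13 mm farther back than shut.
Start: joints at [1.074, 0.181, 1.607, -0, 1.354, -0.206], TCP at [0.165, 0.551, 0.193] pointing down, gripper open.
Joint ranges: [-2.99, 2.99], [-0.89, 2.07], [0.3, 2.58], [-1.14, 4.28], [0, 2.63], [-3.12, 3.12]. Speed limits (rad/s): [2.57, 2.57, 3.01, 3.14, 3.14, 3.14].

### API

Orientations are given as a unit quaternion [w, x, y, z].
In Python, from bench import get_obs, camera, hand_in gives the robot as it stands.
- The arm moves only by the tool carry_out, never from a script. Its argument "plan" is a list that holds one entry, the list of rows, each a list of 7 numbers: the shift along the world's x, y, z in m, then the turn, a rotation vector about the world's x, y, z in rad, then the opening, from 0 (shut) to 1 (fully open). In form: [[[x, y, z, rx, ry, rz, hand], ...]]. A call has exactly 5 rows; each row is the pose to reach, as a shift and turn from the pose commanded when the call began; what a row does not reach only later rows make up. A row lasts 1/12 s, in which the tool goes at most 41.7 mm and 7.16 degrees, less where a joint would pass 70% of its speed; a pose out of reach is approached as far as the arm can. A call with a gripper value outside its range is refused whole. The fingers move at their own pace and stop on an object; the grip force is fixed at half the most. Time passes only in rows, so rows that repeat a pose let the fingers close, or fill a call up. It gives the time, the measured TCP pose, the force, the opening and the grip force at its end, in the units of the state.
- get_obs(): the state, without advancing time (a new reading comes with each control period).
- camera(name): name is "scene" or "top"; returns a dict with "pixels" (400x640x3 uint8, red, green, blue), "z_map" (400x640 float32, m along the optical axis (not along the pixel's ray), 0 where there is no reading), "camera_matrix" (3x3 intrinsics, pixels), "cam_to_world" (4x4, takes a point from camera to world coordinates). Camera axes: x right, y up, looking along -z (the intrinsics and any distortion apply to the point x, -y, -z); pixel columns grow to the right and rows downward; lengths in m; the calibration is good to about 2 mm. A picture is of the moment at which its call begins.
- hand_in(): hands the job in; it is judged then, once.
The state is a dict: "time_s": time; "q": joint angles; "dq": joint speeds; "joint_efforts": joint torques, N m; "eef_pos": TCP position; "eef_rot": TCP orientation; "wrist_force": force on the tool from outside, world axes, zero at the start; "torque": the same for the moment, N m; "opening": opening from 0.0 (shut) to 1.0 (fully open); "grasp_force": force on a finger pad.
Only numpy, scipy, OpenCV 4.12 (cv2) and the standard library are available. Lean on these libraries where they do the work, as an engineer would, in place of code of your own. Each camera call takes 0.05 s, during which the arm holds its last target. There are 200 camera calls.

### The job

Two of the four metal bars in the row have slipped and lean against the steel stop. Push in their feet until both stand upright with their backs flat against the stop, like the other two. Only push: do not pick any bar up, and leave the two standing bars and everything else on the bench where they are.

Things in the scene. Friction and masses are not known exactly. Their poses are not given: they have to be found in the camera images.
- stop: fixed back stop: 300 mm of bright metal angle screwed to the bench, 60 mm high, 6 mm thick. Origin on the bench at the middle of the foot of its face; x runs along the face (the row's direction), the face lies in the plane y = 0 and the bars stand on its +y side (the robot's left); its foot and screws are on the -y side, up to 50 mm out
- bar_a: smooth dark steel bar (friction 0.35), 60 high x 36 wide x 16 mm thick, 0.27 kg, one of a row of four (66 mm apart, 30 mm clear between). Origin on its axis, 2 mm under its top face; z up, x along the row, y away from the stop. Leans 26 deg at first, top on the stop, foot out. With its foot pushed in it rocks upright by itself about 15 mm short of the stop; then slide it home.
- bar_a_foot (a point): middle of the 36 x 16 mm foot (underside) of bar_a; flush against the stop it reads y = +0.008 in the stop's frame
- bar_b: smooth dark steel bar (friction 0.35), 60 high x 36 wide x 16 mm thick, 0.27 kg, one of a row of four (66 mm apart, 30 mm clear between). Origin on its axis, 2 mm under its top face; z up, x along the row, y away from the stop. Leans 34 deg at first, top on the stop, foot out. With its foot pushed in it rocks upright by itself about 15 mm short of the stop; then slide it home.
- bar_b_foot (a point): middle of the 36 x 16 mm foot (underside) of bar_b; flush against the stop it reads y = +0.008 in the stop's frame
- bar_c: smooth dark steel bar (friction 0.35), 60 high x 36 wide x 16 mm thick, 0.27 kg, one of a row of four (66 mm apart, 30 mm clear between). Origin on its axis, 2 mm under its top face; z up, x along the row, y away from the stop. At the start it stands upright with its back to the stop; it is to be left as it is.
- bar_c_foot (a point): middle of the 36 x 16 mm foot (underside) of bar_c; flush against the stop it reads y = +0.008 in the stop's frame
- bar_d: smooth dark steel bar (friction 0.35), 60 high x 36 wide x 16 mm thick, 0.27 kg, one of a row of four (66 mm apart, 30 mm clear between). Origin on its axis, 2 mm under its top face; z up, x along the row, y away from the stop. At the start it stands upright with its back to the stop; it is to be left as it is.
- bar_d_foot (a point): middle of the 36 x 16 mm foot (underside) of bar_d; flush against the stop it reads y = +0.008 in the stop's frame
- tape_wide: loose roll of paper tape lying flat behind the stop, 100 mm across, 48 mm high; origin at the centre of its underside
- tape_slim: loose roll of clear tape lying flat on the bars' side, about 0.2 m out from the row, 84 mm across, 19 mm high; origin at the centre of its underside
- mug: white mug, 80 mm across, 95 mm high, handle sticking out 30 mm, on the left; origin at the centre of its underside
- knife: utility knife lying flat on the right, 155 mm long, 24 mm wide, 21 mm high; origin under its middle
- pack: banded pack of ten bars on the left, 84 x 74 x 61 mm high, 2.7 kg; origin at the centre of its underside
There are look-alikes about, which are no part of the job. Leave any blue or red look-alike of the bar_a alone.

How it is judged:
By the outcome, as a careful person would: the job done as asked, in the order asked, and still so for the second after the job is handed in, with the robot touching nothing.
It also fails if it takes over 40 s, if anything falls off the work surface, if the arm or the gripper's body presses on something with over 40 N, if the wrist force passes 120 N, or if a joint passes its speed limit or range.

## Working session

There is one attempt and no reset: what is moved stays moved. The work goes in short steps, Python scripts to look and compute and a tool call to move; the robot and the scene stay as the last step left them, time stands still between calls to the robot, and variables do not carry over. Pictures are saved under pics/ and viewed, at most 10 in all, crops included, and the job is handed in when it is done.

Besides the shell and the picture viewer there is one more tool, called as a command line: name --argument value ..., lists and objects as JSON in quotes. carry_out: Moves the arm, as the interface text tells. Its arguments: {"type":"object","properties":{"plan":{"type":"array","items":{"type":"array","items":{"type":"array","items":{"type":"number"}}}}},"required":["plan"]}

```bash
mkdir -p pics; ls
cat > h.py <<'E'
import numpy as np, cv2
from bench import get_obs, camera
def snap(n,f=None):
    c=camera(n)
    if f: cv2.imwrite(f,c["pixels"][:,:,::-1])
    return c
def cloud(c):
    K=np.array(c["camera_matrix"]);z=c["z_map"];v,u=np.mgrid[:z.shape[0],:z.shape[1]]
    p=np.stack([(u-K[0,2])/K[0,0]*z,-(v-K[1,2])/K[1,1]*z,-z],-1)
    T=np.array(c["cam_to_world"]);return p@T[:3,:3].T+T[:3,3]
E
python3 - <<'E'
from h import *
for n in("scene","top"):
    c=snap(n,f"pics/{n}0.png");np.savez(f"{n}0.npz",**c)
    print(n,np.array(c["cam_to_world"]).round(3).tolist(),np.array(c["camera_matrix"]).round(1).tolist(),(c["z_map"]>0).mean())
print(get_obs())
E
```

```text
pics
scene [[-0.559, -0.607, 0.564, 1.209], [0.829, -0.421, 0.368, 0.367], [0.014, 0.674, 0.739, 0.853], [0.0, 0.0, 0.0, 1.0]] [[380.5, 0.0, 320.2], [0.0, 380.5, 199.8], [0.0, 0.0, 1.0]] 0.995765625
top [[0.009, 0.993, -0.122, 0.482], [-1.0, 0.009, 0.003, 0.001], [0.004, 0.122, 0.993, 1.154], [0.0, 0.0, 0.0, 1.0]] [[459.7, 0.0, 309.8], [0.0, 459.7, 206.5], [0.0, 0.0, 1.0]] 0.99610546875
{'time_s': 0.1, 'q': array([ 1.07372905e+00,  1.81475444e-01,  1.60790770e+00,  2.38958929e-05,
        1.35379312e+00, -2.06307899e-01]), 'dq': array([ 0.00112271, -0.00020718, -0.00374347,  0.00184852,  0.00212854,
       -0.00012747]), 'joint_efforts': array([-4.14651631e-04, -4.45868361e+01, -3.52242279e+01, -1.26790255e-04,
        4.01949277e-03,  8.43520547e-05]), 'eef_pos': array([0.16455093, 0.55037482, 0.19176955]), 'eef_rot': array([-2.83714945e-04,  1.44870635e-01,  9.89450288e-01, -7.39322781e-04]), 'wrist_force': array([-0.10879617, -0.01186949, -0.63373639]), 'torque': array([ 0.00633363, -0.06886996, -0.03589817]), 'grasp_force': 0.0, 'opening': 1.0001580803981236}
```

View pics/top0.png

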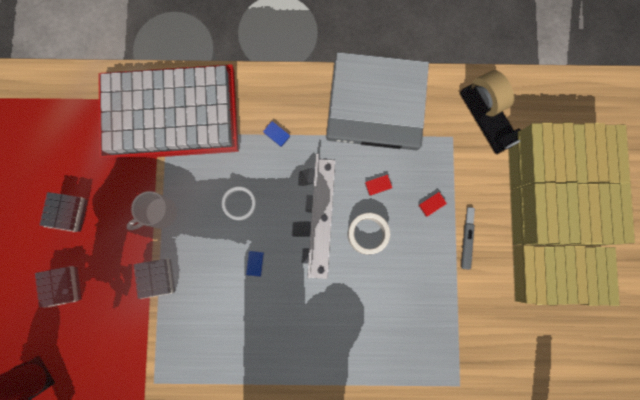

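View pics/scene0.png

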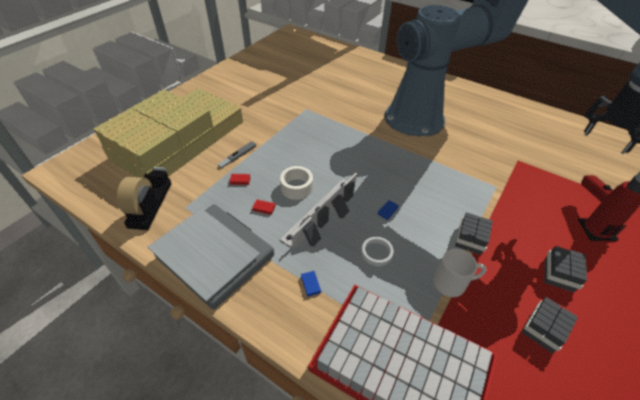

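Top view: the stop's rail runs near u≈318, v 150–278. The bars are on its left at v≈177 (leaning), 204, 230 (leaning more) and 255. The blue pieces, tapes and mug are well clear of them. Next I measure with the depth map.

Run:
```python
from h import *
c=dict(np.load("top0.npz"));P=cloud(c);g=c["pixels"].astype(int)
print("bench z",np.median(P[330:370,180:220,2]))
for v in range(146,284,3):
    print(v,' '.join(f"{P[v,u,2]*1000:3.0f}" for u in range(284,336,2)), '|x',P[v,310,0].round(3))
print("y",[P[200,u,1].round(3) for u in range(284,336,2)])
im=cv2.resize(c["pixels"][140:290,270:350,::-1],None,fx=4,fy=4,interpolation=cv2.INTER_CUBIC)
s=dict(np.load("scene0.npz"))["pixels"][160:270,270:390,::-1]
s=cv2.resize(s,None,fx=4,fy=4,interpolation=cv2.INTER_CUBIC)
o=np.zeros((600,800,3),np.uint8);o[:600,:320]=im;o[:440,320:800]=s
cv2.imwrite("pics/z1.png",np.clip(o.astype(float)*1.7,0,255).astype(np.uint8))
```

```text
bench z 0.00028035584075836173
146   6  -0  -0  -0  -1  -1   0  -1  -6   4   1   2   1   1  -0  -4   0  -4  -3  -2   2   0   1  -4   3   1 |x 0.779
149   1   1   1  -1  -0   2  -0  -2  -3   2   5  -2  -4  -1  -2   3   2   3   1  -2  -2   3  -1   2  -1  -1 |x 0.772
152   0  -5  -2   1  -2   1   4  -4  -3   0   2  -1  -2  -2  -1   2   2  -3  -1   2   0   3   2  -2  -0  -2 |x 0.764
155   1   1   1  -1   3  -3  -1   3  -2   0   1   0  -2  -3  -2   2  63  -4   2  -0  -0  -2  -1  -0   1  -2 |x 0.757
158   2  -1  -0  -1  -2  -0  -1  -3  -0   2   0  -3  -2   0  -1  -0  60   2  -2  -4  -2   0   2   1  -1   2 |x 0.748
161   0  -1  -0  -1  -0   1  -1   2   1   2   0   4   3  -1  -4  -1  62   3   6   1   3   4   8   6   4  10 |x 0.741
164  -0   1  -2   1   2   2  -0   1  -3   3   1   1  -2  -0   4   2  58   4   7   8   5   8   6  10   4   7 |x 0.732
167  -0   1  -1   2   3  -4  -1  -2  -1   4  -5   2   3   3   1  -1  55   9   5   5  10  15  12  11   4   7 |x 0.724
170   1   1   1   1   1  -1   1   4  -0  24  38  47  58  55  58  55  61   5   4   9   1  11   7   7   7  -2 |x 0.706
173  -3  -1  -0 
[... 4125 characters left out ...]
 1   1  -1  -0   2  -1   2  -2  -4   9   6   3   3  -0   0   3 |x 0.444
281  -2 1154   0  -4   4  -0   2  -2   4  -1  -3  -2  -3  -3  -4 1154  -0  -2  -4   1   0  -2  -3  -3  -0  -4 |x 0.437
y [np.float64(0.064), np.float64(0.059), np.float64(0.054), np.float64(0.049), np.float64(0.044), np.float64(0.038), np.float64(0.033), np.float64(0.028), np.float64(0.023), np.float64(0.018), np.float64(0.013), np.float64(0.008), np.float64(0.001), np.float64(-0.002), np.float64(-0.007), np.float64(-0.012), np.float64(-0.017), np.float64(-0.022), np.float64(-0.027), np.float64(-0.032), np.float64(-0.037), np.float64(-0.042), np.float64(-0.048), np.float64(-0.052), np.float64(-0.057), np.float64(-0.063)]
```

View pics/z1.png

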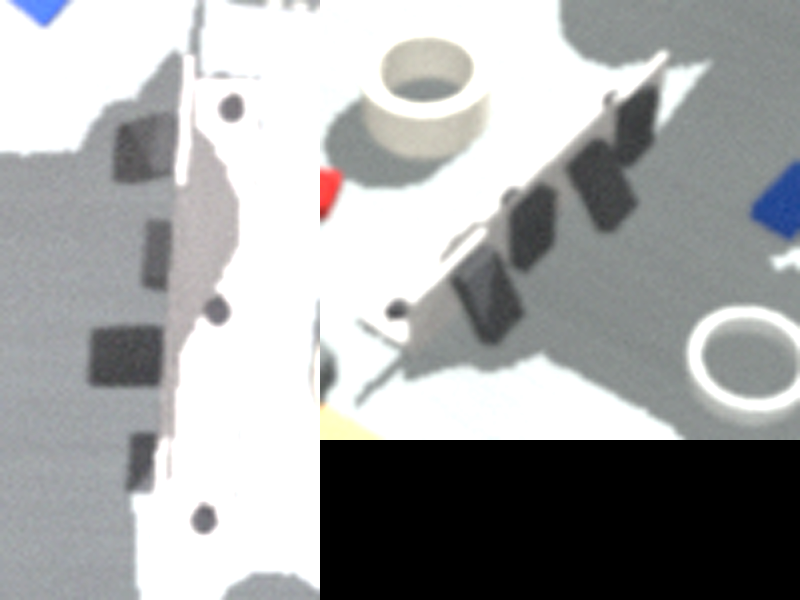

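The crop shows bar a (upper, smaller lean) and bar b (third, larger lean), with c and d upright between and after them. Next I fit the line of the stop and the bar centres.

```bash
cat > m.py <<'E'
from h import *
def stopline(c,P):
    g=c["pixels"].astype(int).sum(2);z=P[...,2]
    m=(z>.05)&(z<.07);m[:150]=0;m[280:]=0;m[:,:290]=0;m[:,330:]=0
    dark=c["pixels"].max(2)<75
    return m,dark
def report(f,tag):
    c=f;P=cloud(c);m,dark=stopline(c,P)
    px=c["pixels"].astype(int)
    w=[]
    for v in range(154,278):       # stop top: rows between bars
        u=np.where(m[v])[0]
        if len(u) and len(u)<=3: w.append(P[v,u,:2].mean(0))
    w=np.array(w);vx,vy,x0,y0=cv2.fitLine(w.astype(np.float32),cv2.DIST_HUBER,0,.01,.01).ravel()
    if vx<0: vx,vy=-vx,-vy
    print(tag,"stop dir",np.degrees(np.arctan2(vy,vx)).round(2),"mid-thickness y at x=.6",(y0+(0.6-x0)*vy/vx).round(4),"x range",w[:,0].min().round(3),w[:,0].max().round(3),len(w))
    d=np.array([vx,vy]);n=np.array([-vy,vx]);o=np.array([x0,y0])
    o=o+d*((w@d).min()+(w@d).max()-2*o@d)/2+n*.003
    print("stop origin",o.round(4))
    Q=np.stack([(P[...,:2]-o)@d,(P[...,:2]-o)@n,P[...,2]],-1)
    h=(Q[...,2]>.012)&(Q[...,2]<.075)&(Q[...,1]>.004)&(Q[...,1]<.07)&(abs(Q[...,0])<.15)
    k,lab,st,_=cv2.connectedComponentsWithStats(h.astype(np.uint8))
    for i in range(1,k):
        if st[i,4]<40: continue
        q=Q[lab==i];lo,hi=np.percentile(q,[4,96],0)
        top=q[q[:,2]>.05]
        wc=o+d*(lo[0]+hi[0])/2
        print("bar s-x",((lo+hi)/2)[0].round(4),"w",(hi-lo)[0].round(4),"y",lo[1].round(4),hi[1].round(4),"ztop",np.percentile(q[:,2],[5,90]).round(3),"n",len(q),"world foot-line xy",wc.round(4))
    return o,d,n
if __name__=="__main__":
    import sys
    report(dict(np.load("top0.npz")) if len(sys.argv)>1 else snap("top","pics/now.png"),"top")
E
python3 m.py 0
```

```text
top stop dir -3.51 mid-thickness y at x=.6 -0.0083 x range 0.448 0.744 62
stop origin [ 0.5965 -0.0051]
bar s-x 0.0948 w 0.0338 y 0.0055 0.0358 ztop [0.017 0.059] n 206 world foot-line xy [ 0.6912 -0.0109]
bar s-x 0.0291 w 0.0341 y 0.0047 0.0159 ztop [0.028 0.062] n 85 world foot-line xy [ 0.6255 -0.0068]
bar s-x -0.0345 w 0.034 y 0.0057 0.0428 ztop [0.014 0.055] n 247 world foot-line xy [ 0.562  -0.0029]
bar s-x -0.0976 w 0.0331 y 0.0043 0.0159 ztop [0.056 0.062] n 81 world foot-line xy [0.4991 0.0009]
```

carry_out --plan '[[[0.027,-0.025,0,0,0,-0.067,0],[0.054,-0.049,0,0,0,-0.134,0],[0.08,-0.074,0,0,0,-0.201,0],[0.107,-0.098,0,0,0,-0.268,0],[0.133,-0.123,0,0,0,-0.335,0]]]'

```text
time_s: 0.52
eef_pos: [0.2986, 0.4265, 0.1923]
eef_rot: [-0.0, 0.309, 0.951, -0.0]
wrist_force: [1.1, -0.2, -0.3]
opening: 0.301
grasp_force: 0.0
```

carry_out --plan '[[[0.027,-0.025,0,0,0,-0.067,0],[0.054,-0.049,0,0,0,-0.134,0],[0.08,-0.074,0,0,0,-0.201,0],[0.107,-0.098,0,0,0,-0.268,0],[0.133,-0.123,0,0,0,-0.335,0]]]'

```text
time_s: 0.93
eef_pos: [0.4317, 0.3034, 0.1923]
eef_rot: [-0.0, 0.464, 0.886, -0.0]
wrist_force: [0.5, 0.1, 0.0]
opening: 0.001
grasp_force: 0.0
```

carry_out --plan '[[[0.027,-0.025,0,0,0,-0.067,0],[0.054,-0.049,0,0,0,-0.134,0],[0.08,-0.074,0,0,0,-0.201,0],[0.107,-0.098,0,0,0,-0.268,0],[0.133,-0.123,0,0,0,-0.335,0]]]'

```text
time_s: 1.35
eef_pos: [0.5647, 0.1804, 0.1921]
eef_rot: [-0.0, 0.605, 0.796, -0.0]
wrist_force: [-0.5, -0.0, 0.1]
opening: 0.0
grasp_force: 0.0
```

carry_out --plan '[[[0.027,-0.023,0,0,0,-0.067,0],[0.054,-0.046,0,0,0,-0.134,0],[0.08,-0.07,0,0,0,-0.201,0],[0.107,-0.094,0,0,0,-0.268,0],[0.133,-0.117,0,0,0,-0.335,0]]]'

```text
time_s: 1.77
eef_pos: [0.6977, 0.0633, 0.1918]
eef_rot: [-0.0, 0.729, 0.684, -0.0]
wrist_force: [0.2, 0.2, -0.0]
opening: -0.001
grasp_force: 0.0
```

carry_out --plan '[[[0,0,-0.035,0,0,0,0],[0,0,-0.075,0,0,0,0],[0,0,-0.115,0,0,0,0],[0,0,-0.145,0,0,0,0],[0,0,-0.16,0,0,0,0]]]'

```text
time_s: 2.18
eef_pos: [0.6927, 0.065, 0.0263]
eef_rot: [-0.003, 0.728, 0.685, -0.003]
wrist_force: [-1.0, -0.4, -1.3]
opening: -0.0
grasp_force: 0.0
```

carry_out --plan '[[[0,0,-0.012,0,0,0,0],[0,0,-0.022,0,0,0,0],[0,0,-0.027,0,0,0,0],[0,0,-0.028,0,0,0,0],[0,0,-0.028,0,0,0,0]]]'

```text
time_s: 2.6
eef_pos: [0.698, 0.0649, 0.006]
eef_rot: [0.001, 0.728, 0.686, 0.001]
wrist_force: [-0.2, -0.3, 0.1]
opening: 0.003
grasp_force: 0.0
```

Run:
```python
from h import *
c=snap("scene");t=snap("top")
s=cv2.resize(c["pixels"][140:270,250:410,::-1],None,fx=4,fy=4,interpolation=cv2.INTER_CUBIC)
cv2.imwrite("pics/a1.png",np.clip(s*1.6,0,255).astype(np.uint8))
```

```text
(no output)
```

View pics/a1.png

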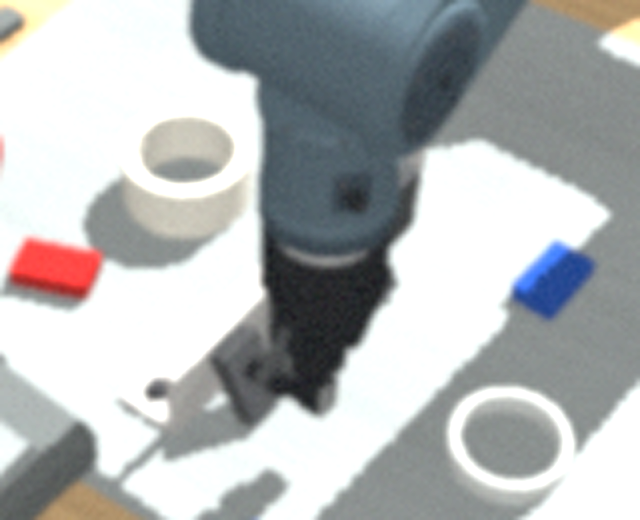

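The finger stands outside bar a's foot, with its tip at (318,410) and the bar's foot at (245,420). Both are clear of everything else, so I push along the stop's normal.

carry_out --plan '[[[-0.0004,-0.006,-0.001,0,0,0,0],[-0.0007,-0.012,-0.002,0,0,0,0],[-0.001,-0.016,-0.002,0,0,0,0],[-0.0012,-0.02,-0.002,0,0,0,0],[-0.0014,-0.023,-0.002,0,0,0,0]]]'

```text
time_s: 3.12
eef_pos: [0.6955, 0.041, 0.0027]
eef_rot: [0.0, 0.728, 0.685, 0.0]
wrist_force: [-0.5, 0.4, 0.7]
opening: 0.0
grasp_force: 0.0
```

carry_out --plan '[[[-0.0001,-0.002,0,0,0,0,0],[-0.0002,-0.004,0,0,0,0,0],[-0.0004,-0.006,0,0,0,0,0],[-0.0005,-0.008,0,0,0,0,0],[-0.0006,-0.01,0,0,0,0,0]]]'

```text
time_s: 3.53
eef_pos: [0.6948, 0.0318, 0.0026]
eef_rot: [-0.0, 0.728, 0.686, 0.0]
wrist_force: [-1.0, 0.8, -0.3]
opening: -0.002
grasp_force: 0.0
```

carry_out --plan '[[[-0.0001,-0.0015,0,0,0,0,0],[-0.0002,-0.003,0,0,0,0,0],[-0.0003,-0.0045,0,0,0,0,0],[-0.0004,-0.006,0,0,0,0,0],[-0.0005,-0.0075,0,0,0,0,0]]]'

```text
time_s: 3.95
eef_pos: [0.6944, 0.0243, 0.0026]
eef_rot: [0.0, 0.728, 0.686, 0.0]
wrist_force: [1.0, 0.0, 0.1]
opening: -0.002
grasp_force: 0.0
```

Run:
```python
from h import *
c=snap("scene")
s=cv2.resize(c["pixels"][140:270,250:410,::-1],None,fx=4,fy=4,interpolation=cv2.INTER_CUBIC)
cv2.imwrite("pics/a2.png",np.clip(s*1.6,0,255).astype(np.uint8))
```

```text
(no output)
```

View pics/a2.png

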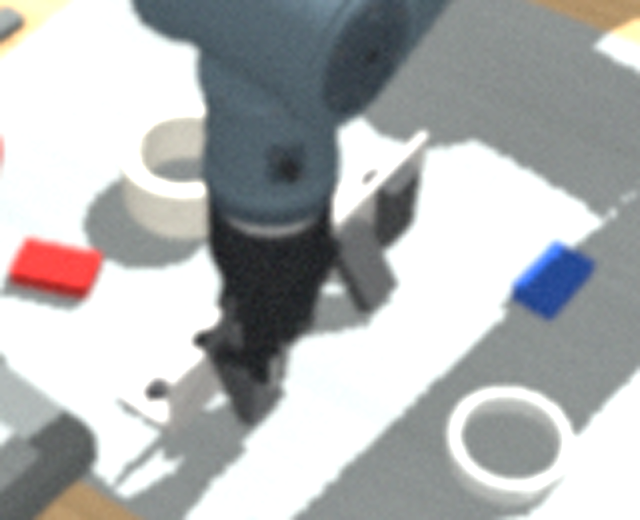

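The finger (250,410) is at bar a's foot, and the force is still within noise. I go on slowly.

carry_out --plan '[[[-0.0001,-0.0015,0,0,0,0,0],[-0.0002,-0.003,0,0,0,0,0],[-0.0003,-0.004,0,0,0,0,0],[-0.0003,-0.005,0,0,0,0,0],[-0.0004,-0.006,0,0,0,0,0]]]'

```text
time_s: 4.42
eef_pos: [0.694, 0.02, 0.0026]
eef_rot: [-0.001, 0.728, 0.686, 0.001]
wrist_force: [1.2, 8.7, -0.2]
opening: -0.003
grasp_force: 3.9
```

Run:
```python
from h import *
c=snap("top")
P=cloud(c);
o=np.array([.5965,-.0051]);d=np.array([.998,-.0612]);n=np.array([.0612,.998])
print(get_obs()["wrist_force"].round(2))
s=cv2.resize(c["pixels"][140:270,250:410,::-1],None,fx=4,fy=4,interpolation=cv2.INTER_CUBIC)
cv2.imwrite("pics/a3.png",np.clip(s*1.6,0,255).astype(np.uint8))
```

```text
[1.48 6.2  0.1 ]
```

View pics/a3.png

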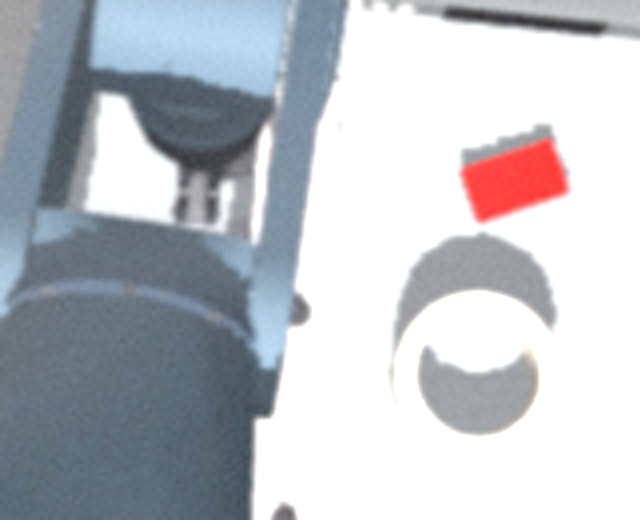

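The force rose to 8.7 N with the finger at the expected end position. I back off along the normal, move over to bar b's side and check bar a.

carry_out --plan '[[[0.0006,0.01,0,0,0,0,0],[0.0015,0.025,0,0,0,0,0],[0.0025,0.042,0,0,0,0,0],[0.0035,0.058,0,0,0,0,0],[0.004,0.064,0,0,0,0,0]]]'

```text
time_s: 4.88
eef_pos: [0.6978, 0.0861, 0.0026]
eef_rot: [-0.0, 0.727, 0.687, 0.0]
wrist_force: [-0.6, 0.1, 0.8]
opening: -0.002
grasp_force: 0.0
```

carry_out --plan '[[[-0.025,0.0015,0,0,0,0,0],[-0.06,0.0037,0,0,0,0,0],[-0.095,0.006,0,0,0,0,0],[-0.12,0.0074,0,0,0,0,0],[-0.13,0.008,0,0,0,0,0]]]'

```text
time_s: 5.3
eef_pos: [0.5635, 0.0917, 0.0017]
eef_rot: [-0.001, 0.727, 0.686, -0.001]
wrist_force: [0.7, 0.3, -1.1]
opening: 0.003
grasp_force: 0.0
```

Run:
```python
from h import *
c=snap("scene");t=snap("top")
print(get_obs()["eef_pos"],get_obs()["wrist_force"].round(2))
o=np.array([.5965,-.0051]);d=np.array([.998,-.0612]);n=np.array([.0612,.998])
P=cloud(t);Q=np.stack([(P[...,:2]-o)@d,(P[...,:2]-o)@n,P[...,2]],-1)
m=(abs(Q[...,0]-.096)<.03)&(Q[...,1]>.003)&(Q[...,1]<.06)&(Q[...,2]>.012)&(Q[...,2]<.08)
q=Q[m];print(len(q),np.percentile(q,[4,50,96],0).round(4)) if len(q) else print("occluded")
r=lambda x:cv2.resize(x[140:270,270:370,::-1],None,fx=4,fy=4,interpolation=cv2.INTER_CUBIC)
cv2.imwrite("pics/a4.png",np.clip(np.hstack([r(c["pixels"]),r(t["pixels"])])*1.6,0,255).astype(np.uint8))
```

```text
[0.56588364 0.09137988 0.00242649] [ 0.93  0.15 -0.33]
215 [[0.0778 0.0044 0.0147]
 [0.0938 0.0192 0.0477]
 [0.1116 0.0358 0.0607]]
```

View pics/a4.png

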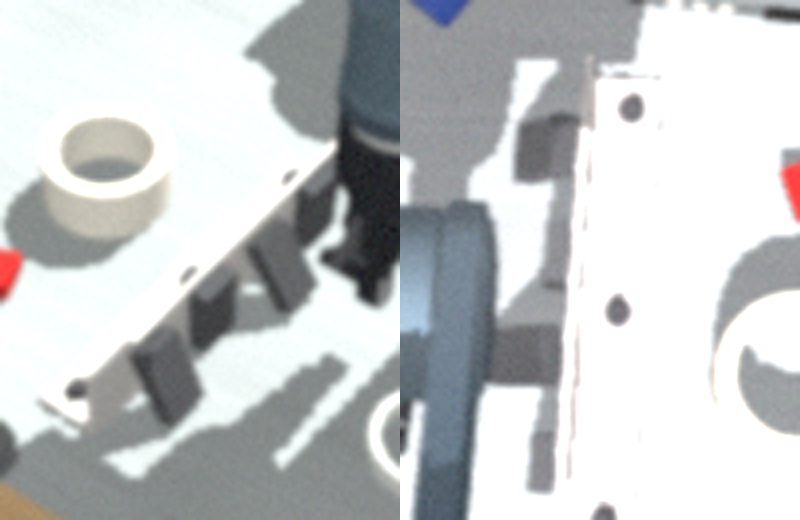

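Bar a still leans: left view, foot (175,420); right view, bar at (515–580,115–180). The finger must not have been where I thought relative to the bar, so I project the TCP into the images to compare.

Run:
```python
from h import *
S=dict(np.load("scene0.npz"));T=dict(np.load("top0.npz"))
def proj(c,p):
    M=np.linalg.inv(c["cam_to_world"]);q=M[:3,:3]@p+M[:3,3];K=c["camera_matrix"]
    return (K[0,0]*q[0]/-q[2]+K[0,2]).round(1),(K[1,1]*-q[1]/-q[2]+K[1,2]).round(1)
for p in([.698,.0649,.006],[.6944,.0243,.0026],[.694,.020,.0026],[.5659,.0914,.0024]): print(p,proj(S,np.array(p)),proj(T,np.array(p)))
c=snap("scene");P=cloud(c)
o=np.array([.5965,-.0051]);d=np.array([.998,-.0612]);n=np.array([.0612,.998])
for nm,PP in(("then",cloud(S)),("now",P)):
    Q=np.stack([(PP[...,:2]-o)@d,(PP[...,:2]-o)@n,PP[...,2]],-1)
    for nm2,cx in(("a",.096),("c",.03),("b",-.035)):
        m=(abs(Q[...,0]-cx)<.028)&(Q[...,1]>.004)&(Q[...,1]<.055)&(Q[...,2]>.004)&(Q[...,2]<.075)
        q=Q[m];print(nm,nm2,len(q),np.percentile(q,[3,50,97],0).round(4).tolist())
        for z in(.008,.02,.035,.05):
            k=q[abs(q[:,2]-z)<.005]
            if len(k): print("   z",z,"y90",np.percentile(k[:,1],90).round(4),"x",np.percentile(k[:,0],[5,95]).round(4))
# finger now
Q=np.stack([(P[...,:2]-o)@d,(P[...,:2]-o)@n,P[...,2]],-1)
m=(abs(Q[...,0]+.036)<.05)&(Q[...,1]>.06)&(Q[...,1]<.16)&(Q[...,2]>.008)&(Q[...,2]<.12)
for z in np.arange(.01,.11,.01):
    k=Q[m&(abs(Q[...,2]-z)<.005)]
    if len(k): print("fing z",z.round(3),len(k),np.percentile(k,[3,97],0)[:,:2].round(3).tolist())
```

```text
[0.698, 0.0649, 0.006] (np.float64(329.1), np.float64(249.1)) (np.float64(283.8), np.float64(176.6))
[0.6944, 0.0243, 0.0026] (np.float64(317.4), np.float64(242.0)) (np.float64(299.8), np.float64(178.4))
[0.694, 0.02, 0.0026] (np.float64(316.2), np.float64(241.2)) (np.float64(301.5), np.float64(178.5))
[0.5659, 0.0914, 0.0024] (np.float64(361.9), np.float64(222.9)) (np.float64(272.5), np.float64(228.6))
then a 274 [[0.0809, 0.0059, 0.0091], [0.1027, 0.022, 0.0353], [0.1165, 0.0367, 0.0601]]
   z 0.008 y90 0.0379 x [0.0829 0.1171]
   z 0.02 y90 0.0343 x [0.0825 0.1161]
   z 0.035 y90 0.0261 x [0.0813 0.1164]
   z 0.05 y90 0.0191 x [0.0836 0.1163]
then c 158 [[0.0165, 0.0044, 0.0066], [0.0369, 0.0124, 0.0401], [0.0511, 0.0143, 0.0614]]
   z 0.008 y90 0.0148 x [0.0173 0.0505]
   z 0.02 y90 0.0143 x [0.0206 0.0516]
   z 0.035 y90 0.0139 x [0.0201 0.0507]
   z 0.05 y90 0.0142 x [0.0143 0.0507]
then b 250 [[-0.0481, 0.0065, 0.0102], [-0.0261, 0.0244, 0.0333], [-0.0128, 0.0416, 0.058]]
   z 0.008 y90 0.0433 x [-0.0466 -0.0128]
   z 0.02 y90 0.0387 x [-0.0455 -0.0132]
   z 0.035 y90 0.0281 x
[... 550 characters left out ...]
05]
now b 248 [[-0.048, 0.0057, 0.0094], [-0.0263, 0.0241, 0.0341], [-0.0126, 0.0417, 0.057]]
   z 0.008 y90 0.0426 x [-0.0468 -0.0119]
   z 0.02 y90 0.0391 x [-0.0454 -0.0138]
   z 0.035 y90 0.0292 x [-0.0461 -0.0127]
   z 0.05 y90 0.019 x [-0.0476 -0.0133]
fing z 0.01 11 [[-0.002, 0.149], [0.011, 0.16]]
fing z 0.02 24 [[-0.008, 0.145], [0.013, 0.159]]
fing z 0.04 2 [[-0.032, 0.101], [-0.031, 0.103]]
fing z 0.05 16 [[-0.039, 0.088], [-0.022, 0.105]]
fing z 0.06 21 [[-0.039, 0.088], [-0.021, 0.104]]
fing z 0.07 11 [[-0.038, 0.101], [-0.022, 0.105]]
fing z 0.08 8 [[-0.059, 0.103], [-0.024, 0.105]]
fing z 0.09 38 [[-0.063, 0.087], [-0.006, 0.107]]
fing z 0.1 24 [[-0.075, 0.09], [0.003, 0.106]]
```

Run:
```python
from h import *
c=snap("scene");P=cloud(c);g=c["pixels"].sum(2)
for v in range(196,228,2): print(v,' '.join(f"{P[v,u,2]*1000:4.0f}/{P[v,u,1]*1000:3.0f}/{g[v,u]:3d}" for u in range(348,376,2)))
print(get_obs()["opening"],get_obs()["eef_pos"])
```

```text
196   24/ 13/129   16/ 15/135    4/ 15/301    3/ 19/370  149/ 83/133  152/ 88/139  156/ 94/ 84  154/ 97/ 69  148/ 99/ 70  143/102/ 75  147/108/ 63  139/108/ 78  121/106/ 80  101/104/226
198   15/ 13/133    6/ 15/284   -0/ 17/449    3/ 24/418  145/ 85/188  145/ 89/117  151/ 96/ 79  148/ 99/ 82  139/ 99/ 72  134/102/ 72  137/107/ 80  117/104/ 65  114/107/101   91/104/344
200    4/ 13/267    0/ 17/434   -2/ 20/457  142/ 83/335  144/ 88/162  141/ 91/116  139/ 94/ 78  137/ 98/ 67  130/100/ 73  125/102/ 75  124/106/ 66  853/367/125   94/104/247   -0/ 76/443
202   -3/ 14/424  136/ 76/327  135/ 80/242  139/ 85/163  139/ 89/145  135/ 92/118  103/ 84/ 62  109/ 91/ 48  110/ 96/ 75  120/104/ 61  117/107/ 74   92/102/302    1/ 76/451    0/ 80/485
204    1/ 20/387  132/ 78/117  138/ 84/134  138/ 88/146  135/ 91/133  129/ 93/123   95/ 85/ 91   92/ 88/ 72  106/ 98/ 66  110/103/ 71   93/102/120   84/103/373   -2/ 79/492   -2/ 84/490
206   -1/ 24/388  127/ 79/244  129/ 84/165  133/ 90/132  135/ 95/ 79  134/ 99/ 94  100/ 90/ 96   99/ 94/ 73   98/ 98/ 63   91/100/104   84/102/280    2/ 79/455    1/ 83/4
[... 1232 characters left out ...]
 85/488    0/ 90/496    3/ 96/488    0/100/488    0/105/482   -0/109/483    1/114/474
222   -2/ 55/477   -1/ 60/475    0/ 66/473   -0/ 70/482   -1/ 75/483   -2/ 79/483   -1/ 84/482   -2/ 89/484   -1/ 94/485   -3/ 98/490   -4/102/493    2/109/495    2/114/467    2/118/350
224   -1/ 59/476    0/ 65/477    1/ 69/475    0/ 74/476   -3/ 78/479    0/ 83/474    2/ 89/484    1/ 93/483    0/ 98/486    1/103/484    2/108/491    2/112/477    1/117/358    2/122/268
226   -0/ 63/480   -3/ 67/482   -1/ 73/481   -1/ 77/468    1/ 83/478    1/ 87/481    1/ 92/478   -0/ 96/484    3/102/488    3/107/490    1/111/472    0/116/356   -0/120/266    1/125/262
0.0022350188431972244 [0.56919253 0.0907045  0.00323487]
```

The depth shows nothing of the finger below z≈0.047, although the TCP reports 0.003. That fits the late contact with bar a's upper face. The reported height is off by about 44 mm, so I lower in guarded steps here in free space, watching the force.

carry_out --plan '[[[0,0,-0.001,0,0,0,0],[0,0,-0.002,0,0,0,0],[0,0,-0.003,0,0,0,0],[0,0,-0.004,0,0,0,0],[0,0,-0.006,0,0,0,0]]]'

```text
time_s: 5.92
eef_pos: [0.5683, 0.0903, -0.0036]
eef_rot: [0.0, 0.728, 0.686, 0.0]
wrist_force: [-0.5, -0.0, 0.0]
opening: 0.0
grasp_force: 0.0
```

```bash
cat > tip.py <<'E'
from h import *
def tip():
    c=snap("scene");P=cloud(c);o=get_obs();e=o["eef_pos"]
    m=(np.hypot(P[...,0]-e[0],P[...,1]-e[1])<.022)&(P[...,2]>.006)&(P[...,2]<.13)
    k,l,st,_=cv2.connectedComponentsWithStats(m.astype(np.uint8))
    i=1+st[1:,4].argmax();z=np.sort(P[l==i][:,2])
    print("tip lowest",z[:6].round(4),"n",len(z),"eef",e.round(4),"F",o["wrist_force"].round(2))
if __name__=="__main__": tip()
E
python3 tip.py
```

```text
tip lowest [0.0354 0.0398 0.0402 0.0421 0.043  0.0432] n 140 eef [ 0.5678  0.0903 -0.0041] F [-0.82  0.2  -0.11]
```

carry_out --plan '[[[0,0,-0.006,0,0,0,0],[0,0,-0.012,0,0,0,0],[0,0,-0.017,0,0,0,0],[0,0,-0.02,0,0,0,0],[0,0,-0.022,0,0,0,0]]]'

```text
time_s: 6.38
eef_pos: [0.5674, 0.0904, -0.0263]
eef_rot: [-0.0, 0.728, 0.686, -0.0]
wrist_force: [0.1, -0.1, 0.6]
opening: -0.002
grasp_force: 0.0
```

```bash
python3 tip.py
```

```text
tip lowest [0.0154 0.0158 0.018  0.0187 0.0189 0.0193] n 143 eef [ 0.5673  0.0904 -0.0264] F [-0.16 -0.08 -0.32]
```

carry_out --plan '[[[0,0,-0.002,0,0,0,0],[0,0,-0.004,0,0,0,0],[0,0,-0.006,0,0,0,0],[0,0,-0.008,0,0,0,0],[0,0,-0.009,0,0,0,0]]]'

```text
time_s: 6.85
eef_pos: [0.5679, 0.0904, -0.0346]
eef_rot: [-0.0, 0.728, 0.686, -0.0]
wrist_force: [-0.5, 0.3, -0.3]
opening: 0.001
grasp_force: 0.0
```

carry_out --plan '[[[0,0,-0.001,0,0,0,0],[0,0,-0.002,0,0,0,0],[0,0,-0.003,0,0,0,0],[0,0,-0.003,0,0,0,0],[0,0,-0.003,0,0,0,0]]]'

```text
time_s: 7.27
eef_pos: [0.5679, 0.0904, -0.0374]
eef_rot: [-0.0, 0.728, 0.686, -0.0]
wrist_force: [0.4, -0.1, -0.5]
opening: -0.004
grasp_force: 0.0
```

```bash
python3 tip.py
```

```text
tip lowest [0.0069 0.0071 0.0081 0.0083 0.0084 0.0089] n 142 eef [ 0.568   0.0904 -0.0374] F [ 0.09  0.26 -0.31]
```

The tip is now about 6 mm off the bench. I lower 2 mm more and push bar b.

carry_out --plan '[[[0.001,-0.005,-0.001,0,0,0,0],[0.001,-0.012,-0.002,0,0,0,0],[0.001,-0.02,-0.002,0,0,0,0],[0.0005,-0.027,-0.002,0,0,0,0],[0,-0.031,-0.002,0,0,0,0]]]'

```text
time_s: 7.73
eef_pos: [0.569, 0.0587, -0.0386]
eef_rot: [0.001, 0.728, 0.685, 0.001]
wrist_force: [1.0, 3.8, 4.5]
opening: 0.001
grasp_force: 2.6
```

carry_out --plan '[[[-0.0001,-0.002,0,0,0,0,0],[-0.0002,-0.004,0,0,0,0,0],[-0.0004,-0.006,0,0,0,0,0],[-0.0005,-0.008,0,0,0,0,0],[-0.0006,-0.01,0,0,0,0,0]]]'

```text
time_s: 8.15
eef_pos: [0.5683, 0.0504, -0.0386]
eef_rot: [-0.0, 0.728, 0.685, 0.002]
wrist_force: [0.7, 10.2, 5.5]
opening: -0.0
grasp_force: 5.9
```

carry_out --plan '[[[-0.0001,-0.0015,0,0,0,0,0],[-0.0002,-0.003,0,0,0,0,0],[-0.0003,-0.0045,0,0,0,0,0],[-0.0004,-0.006,0,0,0,0,0],[-0.0005,-0.0075,0,0,0,0,0]]]'

```text
time_s: 8.57
eef_pos: [0.5677, 0.0428, -0.0386]
eef_rot: [-0.0, 0.728, 0.685, 0.001]
wrist_force: [0.7, 8.7, 5.4]
opening: -0.002
grasp_force: 4.8
```

```bash
cat > look.py <<'E'
import sys
from tip import *
tip()
o=np.array([.5965,-.0051]);d=np.array([.998,-.0612]);n=np.array([.0612,.998])
e=get_obs()["eef_pos"][:2]-o;print("tcp s",(e@d).round(4),(e@n).round(4))
for nm in("scene","top"):
    P=cloud(snap(nm));Q=np.stack([(P[...,:2]-o)@d,(P[...,:2]-o)@n,P[...,2]],-1)
    for b,cx in(("a",.097),("c",.032),("b",-.033),("d",-.098)):
        m=(abs(Q[...,0]-cx)<.027)&(Q[...,1]>.004)&(Q[...,1]<.05)&(Q[...,2]>.004)&(Q[...,2]<.07);q=Q[m]
        print(nm,b,len(q),"x",np.percentile(q[:,0],[4,96]).round(4) if len(q) else "",[np.percentile(q[abs(q[:,2]-z)<.006,1],93).round(4) if (abs(q[:,2]-z)<.006).any() else None for z in(.01,.025,.04,.058)])
E
python3 look.py
```

```text
tip lowest [0.0065 0.0067 0.0085 0.0091 0.0092 0.0096] n 162 eef [ 0.5677  0.0425 -0.0386] F [1.22 6.96 5.93]
tcp s -0.0317 0.0457
scene a 275 x [0.0822 0.1164] [np.float64(0.0372), np.float64(0.032), np.float64(0.0244), np.float64(0.0153)]
scene c 161 x [0.0173 0.051 ] [np.float64(0.0222), np.float64(0.0144), np.float64(0.0141), np.float64(0.014)]
scene b 98 x [-0.0266 -0.0123] [np.float64(0.0441), np.float64(0.0478), np.float64(0.0054), np.float64(0.0482)]
scene d 0 x  [None, None, None, None]
top a 229 x [0.0777 0.1122] [np.float64(0.0401), np.float64(0.034), np.float64(0.0263), np.float64(0.0166)]
top c 13 x [0.015  0.0579] [np.float64(0.0368), np.float64(0.0061), None, np.float64(0.0144)]
top b 8 x [-0.0469 -0.0188] [None, None, None, np.float64(0.0096)]
top d 23 x [-0.1124 -0.0806] [np.float64(0.026), None, None, np.float64(0.0163)]
```

carry_out --plan '[[[-0.0001,-0.001,0.0005,0,0,0,0],[-0.0002,-0.0025,0.001,0,0,0,0],[-0.0002,-0.004,0.0015,0,0,0,0],[-0.0003,-0.0055,0.0015,0,0,0,0],[-0.0004,-0.007,0.0015,0,0,0,0]]]'

```text
time_s: 9.13
eef_pos: [0.566, 0.0344, -0.0382]
eef_rot: [-0.0, 0.728, 0.685, -0.0]
wrist_force: [0.2, 1.7, -1.4]
opening: -0.003
grasp_force: 0.8
```

carry_out --plan '[[[-0.0001,-0.001,0,0,0,0,0],[-0.0001,-0.002,0,0,0,0,0],[-0.0002,-0.003,0,0,0,0,0],[-0.0003,-0.004,0,0,0,0,0],[-0.0003,-0.005,0,0,0,0,0]]]'

```text
time_s: 9.55
eef_pos: [0.5661, 0.0298, -0.0379]
eef_rot: [0.0, 0.728, 0.686, -0.0]
wrist_force: [-0.6, 1.8, -0.9]
opening: 0.003
grasp_force: 0.7
```

carry_out --plan '[[[-0.0001,-0.001,0,0,0,0,0],[-0.0001,-0.002,0,0,0,0,0],[-0.0002,-0.003,0,0,0,0,0],[-0.0003,-0.004,0,0,0,0,0],[-0.0003,-0.005,0,0,0,0,0]]]'

```text
time_s: 9.97
eef_pos: [0.5658, 0.0252, -0.038]
eef_rot: [-0.0, 0.728, 0.686, 0.0]
wrist_force: [1.0, 7.3, -2.2]
opening: -0.004
grasp_force: 0.0
```

carry_out --plan '[[[0,-0.0006,0,0,0,0,0],[-0.0001,-0.0012,0,0,0,0,0],[-0.0001,-0.0018,0,0,0,0,0],[-0.0001,-0.0024,0,0,0,0,0],[-0.0002,-0.003,0,0,0,0,0]]]'

```text
time_s: 10.38
eef_pos: [0.5658, 0.025, -0.0381]
eef_rot: [-0.001, 0.728, 0.685, 0.002]
wrist_force: [4.0, 18.6, -3.1]
opening: 0.002
grasp_force: 0.0
```

carry_out --plan '[[[0.0002,0.004,0,0,0,0,0],[0.001,0.016,0.001,0,0,0,0],[0.002,0.035,0.003,0,0,0,0],[0.003,0.055,0.006,0,0,0,0],[0.004,0.065,0.006,0,0,0,0]]]'

```text
time_s: 10.8
eef_pos: [0.5702, 0.0887, -0.0312]
eef_rot: [0.0, 0.728, 0.686, 0.0]
wrist_force: [0.4, 0.6, 0.4]
opening: 0.001
grasp_force: 0.0
```

carry_out --plan '[[[0.02,-0.001,0,0,0,0,0],[0.055,-0.003,0,0,0,0,0],[0.09,-0.006,0,0,0,0,0],[0.118,-0.0075,0,0,0,0,0],[0.129,-0.008,0,0,0,0,0]]]'

```text
time_s: 11.22
eef_pos: [0.703, 0.0781, -0.0311]
eef_rot: [0.002, 0.728, 0.685, 0.001]
wrist_force: [-0.0, -0.0, 0.4]
opening: -0.003
grasp_force: 0.0
```

```bash
python3 look.py
```

```text
tip lowest [0.0112 0.0113 0.0119 0.014  0.0154 0.0155] n 151 eef [ 0.7033  0.0779 -0.0312] F [-0.8  -0.34  0.61]
tcp s 0.1015 0.0894
scene a 273 x [0.0828 0.1165] [np.float64(0.0374), np.float64(0.0316), np.float64(0.0245), np.float64(0.0156)]
scene c 1 x [0.0515 0.0515] [np.float64(0.0067), None, None, None]
scene b 0 x  [None, None, None, None]
scene d 3 x [-0.1068 -0.0951] [np.float64(0.0341), None, None, None]
top a 231 x [0.0777 0.1124] [np.float64(0.0402), np.float64(0.0347), np.float64(0.0263), np.float64(0.017)]
top c 94 x [0.012  0.0465] [np.float64(0.0343), np.float64(0.0107), np.float64(0.0152), np.float64(0.0156)]
top b 106 x [-0.0524 -0.0184] [np.float64(0.0412), np.float64(0.004), None, np.float64(0.0172)]
top d 97 x [-0.1163 -0.0806] [np.float64(0.0447), None, None, np.float64(0.0156)]
```

carry_out --plan '[[[-0.003,-0.006,-0.002,0,0,0,0],[-0.004,-0.014,-0.004,0,0,0,0],[-0.005,-0.022,-0.005,0,0,0,0],[-0.006,-0.029,-0.005,0,0,0,0],[-0.006,-0.033,-0.005,0,0,0,0]]]'

```text
time_s: 11.78
eef_pos: [0.6919, 0.0443, -0.0369]
eef_rot: [-0.0, 0.728, 0.685, -0.0]
wrist_force: [-0.1, 0.6, 0.4]
opening: -0.003
grasp_force: 0.0
```

carry_out --plan '[[[-0.0001,-0.002,0,0,0,0,0],[-0.0002,-0.004,0,0,0,0,0],[-0.0004,-0.006,0,0,0,0,0],[-0.0005,-0.008,0,0,0,0,0],[-0.0006,-0.01,0,0,0,0,0]]]'

```text
time_s: 12.2
eef_pos: [0.6919, 0.0366, -0.0371]
eef_rot: [-0.0, 0.728, 0.686, 0.0]
wrist_force: [0.3, 1.1, -2.4]
opening: -0.001
grasp_force: 1.2
```

carry_out --plan '[[[-0.0001,-0.0015,0,0,0,0,0],[-0.0002,-0.003,0,0,0,0,0],[-0.0003,-0.0045,0,0,0,0,0],[-0.0004,-0.006,0,0,0,0,0],[-0.0005,-0.0075,0,0,0,0,0]]]'

```text
time_s: 12.62
eef_pos: [0.6916, 0.0283, -0.0369]
eef_rot: [0.0, 0.728, 0.686, 0.0]
wrist_force: [-0.0, 2.9, -0.5]
opening: -0.004
grasp_force: 0.8
```

carry_out --plan '[[[-0.0001,-0.0012,0,0,0,0,0],[-0.0001,-0.0024,0,0,0,0,0],[-0.0002,-0.0036,0,0,0,0,0],[-0.0003,-0.0048,0,0,0,0,0],[-0.0004,-0.006,0,0,0,0,0]]]'

```text
time_s: 13.03
eef_pos: [0.6912, 0.0222, -0.0369]
eef_rot: [0.0, 0.728, 0.686, -0.0]
wrist_force: [0.1, 0.5, 0.1]
opening: -0.001
grasp_force: 0.7
```

carry_out --plan '[[[-0.0001,-0.001,0,0,0,0,0],[-0.0001,-0.002,0,0,0,0,0],[-0.0002,-0.003,0,0,0,0,0],[-0.0003,-0.004,0,0,0,0,0],[-0.0003,-0.005,0,0,0,0,0]]]'

```text
time_s: 13.45
eef_pos: [0.6909, 0.0176, -0.0369]
eef_rot: [-0.0, 0.728, 0.686, 0.0]
wrist_force: [0.4, 6.3, -1.3]
opening: -0.001
grasp_force: 0.1
```

carry_out --plan '[[[0,-0.0006,0,0,0,0,0],[-0.0001,-0.0012,0,0,0,0,0],[-0.0001,-0.0018,0,0,0,0,0],[-0.0001,-0.0024,0,0,0,0,0],[-0.0002,-0.003,0,0,0,0,0]]]'

```text
time_s: 13.87
eef_pos: [0.6909, 0.0175, -0.037]
eef_rot: [-0.001, 0.728, 0.686, 0.002]
wrist_force: [2.5, 14.9, -3.1]
opening: 0.001
grasp_force: 0.0
```

Both pushes ended at the same distance from the stop (0.028). I back off, rise clear and check.

carry_out --plan '[[[0.0002,0.004,0,0,0,0,0],[0.001,0.016,0.001,0,0,0,0],[0.002,0.035,0.005,0,0,0,0],[0.003,0.06,0.025,0,0,0,0],[0.004,0.075,0.06,0,0,0,0]]]'

```text
time_s: 14.28
eef_pos: [0.6906, 0.0914, 0.019]
eef_rot: [-0.003, 0.728, 0.686, -0.003]
wrist_force: [-0.7, 0.9, -0.7]
opening: -0.002
grasp_force: 0.0
```

carry_out --plan '[[[-0.01,0.01,0.03,0,0,0,0],[-0.03,0.03,0.06,0,0,0,0],[-0.05,0.06,0.09,0,0,0,0],[-0.07,0.09,0.11,0,0,0,0],[-0.09,0.12,0.13,0,0,0,0]]]'

```text
time_s: 14.7
eef_pos: [0.6064, 0.2071, 0.1533]
eef_rot: [0.001, 0.728, 0.685, 0.001]
wrist_force: [0.8, 1.0, 0.0]
opening: -0.003
grasp_force: 0.0
```

carry_out --plan '[[[-0.02,0.03,0,0,0,0,0],[-0.04,0.06,0,0,0,0,0],[-0.06,0.09,0,0,0,0,0],[-0.08,0.12,0,0,0,0,0],[-0.1,0.15,0,0,0,0,0]]]'

```text
time_s: 15.12
eef_pos: [0.5057, 0.3576, 0.1516]
eef_rot: [0.0, 0.728, 0.685, 0.0]
wrist_force: [-0.2, 0.0, 0.1]
opening: -0.001
grasp_force: 0.0
```

Run:
```python
from h import *
o=np.array([.5965,-.0051]);d=np.array([.998,-.0612]);n=np.array([.0612,.998])
for nm in("scene","top"):
    cs=[snap(nm) for _ in range(5)];c=cs[0]
    if nm=="scene": s=c
    P=np.mean([cloud(x) for x in cs],0) if 0 else np.median([cloud(x) for x in cs],0)
    Q=np.stack([(P[...,:2]-o)@d,(P[...,:2]-o)@n,P[...,2]],-1)
    for b,cx in(("a",.096),("c",.031),("b",-.034),("d",-.098)):
        m=(abs(Q[...,0]-cx)<.025)&(Q[...,1]>.003)&(Q[...,1]<.05)&(Q[...,2]>.004)&(Q[...,2]<.07);q=Q[m]
        t=q[q[:,2]>.055]
        print(nm,b,len(q),"x",np.percentile(q[:,0],[4,96]).round(4),"ztop",np.percentile(q[:,2],96).round(4),[np.percentile(q[abs(q[:,2]-z)<.006,1],[50,93]).round(4).tolist() if (abs(q[:,2]-z)<.006).any() else None for z in(.01,.025,.04,.058)])
        # front-top edge line per side -> yaw
        L=t[t[:,0]<cx];R=t[t[:,0]>cx]
        if len(L)>5 and len(R)>5: print("   edge L/R",np.percentile(L[:,1],93).round(4),np.percentile(R[:,1],93).round(4))
r=lambda x:cv2.resize(x[140:270,270:370,::-1],None,fx=4,fy=4,interpolation=cv2.INTER_CUBIC)
cv2.imwrite("pics/f.png",np.clip(np.hstack([r(s["pixels"]),r(c["pixels"])])*1.6,0,255).astype(np.uint8))
```

```text
scene a 202 x [0.0818 0.1161] ztop 0.0605 [[0.0157, 0.0164], [0.0157, 0.0165], [0.0158, 0.0166], [0.0113, 0.016]]
   edge L/R 0.0159 0.0157
scene c 167 x [0.0175 0.0504] ztop 0.0605 [[0.0131, 0.0136], [0.0132, 0.0139], [0.013, 0.0142], [0.0107, 0.0135]]
   edge L/R 0.0136 0.0133
scene b 168 x [-0.0478 -0.0138] ztop 0.0608 [[0.0151, 0.0158], [0.0151, 0.0157], [0.015, 0.0156], [0.0105, 0.0153]]
   edge L/R 0.015 0.0153
scene d 140 x [-0.1104 -0.0776] ztop 0.0604 [[0.0127, 0.0136], [0.0128, 0.0136], [0.0127, 0.0138], [0.0097, 0.0131]]
   edge L/R 0.0128 0.0129
top a 122 x [0.0777 0.1125] ztop 0.061 [[0.0081, 0.0168], [0.0094, 0.0173], [0.0119, 0.0172], [0.0108, 0.0177]]
   edge L/R 0.0181 0.0175
top c 96 x [0.012  0.0463] ztop 0.0613 [[0.0161, 0.0161], [0.0073, 0.0105], [0.011, 0.0152], [0.0097, 0.0155]]
   edge L/R 0.0158 0.0153
top b 105 x [-0.0524 -0.0186] ztop 0.0609 [[0.014, 0.0161], [0.0052, 0.0063], None, [0.0109, 0.0171]]
   edge L/R 0.0166 0.0177
top d 87 x [-0.114  -0.0811] ztop 0.0607 [None, None, None, [0.0097, 0.0156]]
   edge L/R 0.0148 0.0157
```

View pics/f.png

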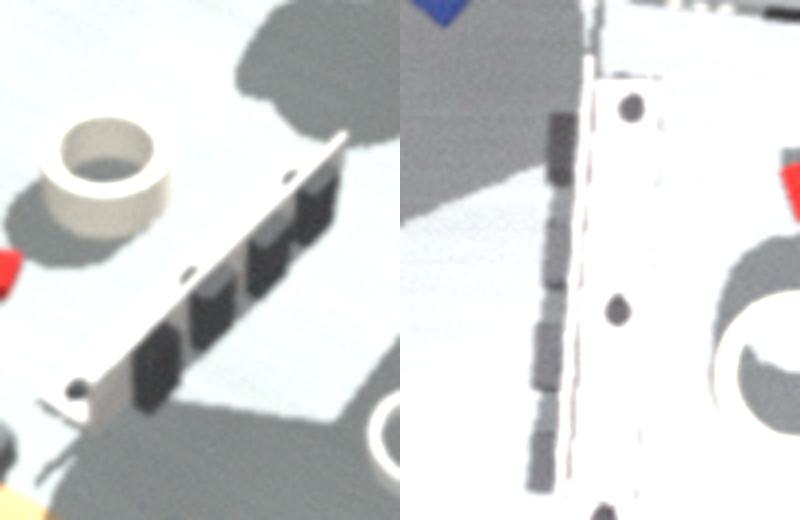

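All four bars now stand upright; left view: a at (155,370), b at (265,265). But a and b still stand about 2 mm farther out than c and d. Something higher up, likely the knuckles on the stop's top, took the force. I go again with the tool tilted so that the tip leads.

carry_out --plan '[[[0.02,-0.03,0,0,0,0,0],[0.04,-0.06,0,0,0,0,0],[0.06,-0.09,0,0,0,0,0],[0.08,-0.12,0,0,0,0,0],[0.1,-0.15,0,0,0,0,0]]]'

```text
time_s: 16.03
eef_pos: [0.6078, 0.2039, 0.151]
eef_rot: [0.0, 0.728, 0.685, 0.0]
wrist_force: [-0.2, 1.0, 0.9]
opening: -0.001
grasp_force: 0.0
```

carry_out --plan '[[[0.025,-0.03,-0.02,-0.05,0.003,0,0],[0.05,-0.06,-0.05,-0.1,0.006,0,0],[0.075,-0.09,-0.08,-0.15,0.009,0,0],[0.09,-0.115,-0.11,-0.2,0.012,0,0],[0.092,-0.122,-0.13,-0.2,0.012,0,0]]]'

```text
time_s: 16.45
eef_pos: [0.7013, 0.0823, 0.0204]
eef_rot: [0.07, 0.725, 0.682, -0.073]
wrist_force: [-0.4, 0.2, 0.3]
opening: -0.002
grasp_force: 0.0
```

carry_out --plan '[[[0,0,-0.015,0,0,0,0],[0,0,-0.03,0,0,0,0],[0,0,-0.045,0,0,0,0],[0,0,-0.052,0,0,0,0],[0,0,-0.052,0,0,0,0]]]'

```text
time_s: 16.87
eef_pos: [0.6974, 0.085, -0.0324]
eef_rot: [0.068, 0.724, 0.682, -0.074]
wrist_force: [0.4, 0.9, 0.2]
opening: 0.002
grasp_force: 0.0
```

```bash
python3 tip.py
```

```text
tip lowest [0.0094 0.0146 0.0172 0.0176 0.0226] n 5 eef [ 0.6983  0.0851 -0.031 ] F [-0.81 -0.31  0.49]
```

Run:
```python
from h import *
o=np.array([.5965,-.0051]);d=np.array([.998,-.0612]);n=np.array([.0612,.998])
print((get_obs()["eef_pos"][:2]-o)@n)
P=cloud(snap("scene"));Q=np.stack([(P[...,:2]-o)@d,(P[...,:2]-o)@n,P[...,2]],-1)
for z in np.arange(.007,.12,.01):
    k=Q[(abs(Q[...,0]-.1)<.045)&(Q[...,1]>.035)&(Q[...,1]<.16)&(abs(Q[...,2]-z)<.004)]
    k=k[~((k[:,1]>.12)&(k[:,2]<.025))]
    if len(k): print(z.round(3),len(k),"x",np.percentile(k[:,0],[5,95]).round(4),"y",np.percentile(k[:,1],[5,95]).round(4))
```

```text
0.09624755038891888
0.007 34 x [0.0673 0.1396] y [0.041  0.1184]
0.017 3 x [0.0996 0.1096] y [0.1115 0.1159]
0.027 5 x [0.0936 0.1054] y [0.1165 0.1183]
0.037 1 x [0.105 0.105] y [0.1192 0.1192]
0.047 3 x [0.1066 0.1105] y [0.1183 0.1223]
0.057 16 x [0.1084 0.1254] y [0.1134 0.1255]
0.067 12 x [0.1028 0.138 ] y [0.1213 0.1317]
0.077 10 x [0.1098 0.1424] y [0.1271 0.134 ]
0.087 14 x [0.1142 0.1442] y [0.1256 0.1357]
0.097 17 x [0.1136 0.1433] y [0.1042 0.1412]
0.107 31 x [0.1153 0.1435] y [0.1108 0.1399]
0.117 24 x [0.1284 0.1397] y [0.1167 0.136 ]
```

The reported TCP lies about 39 mm beyond the real tips along the tool axis, so with the tilt the tip is at y_s≈0.104. I push on in with that allowed for.

carry_out --plan '[[[-0.0006,-0.01,0,0,0,0,0],[-0.0015,-0.026,0,0,0,0,0],[-0.0026,-0.042,0,0,0,0,0],[-0.0034,-0.056,0,0,0,0,0],[-0.004,-0.065,0,0,0,0,0]]]'

```text
time_s: 17.38
eef_pos: [0.6947, 0.016, -0.0304]
eef_rot: [0.069, 0.725, 0.681, -0.073]
wrist_force: [1.0, -0.8, -0.3]
opening: -0.005
grasp_force: 0.0
```

carry_out --plan '[[[-0.0001,-0.002,0,0,0,0,0],[-0.0002,-0.004,0,0,0,0,0],[-0.0003,-0.005,0,0,0,0,0],[-0.0004,-0.006,0,0,0,0,0],[-0.0004,-0.007,0,0,0,0,0]]]'

```text
time_s: 17.8
eef_pos: [0.6943, 0.0128, -0.0311]
eef_rot: [0.069, 0.724, 0.682, -0.073]
wrist_force: [0.0, 0.0, -0.4]
opening: -0.002
grasp_force: 0.0
```

carry_out --plan '[[[-0.0001,-0.001,0,0,0,0,0],[-0.0001,-0.002,0,0,0,0,0],[-0.0002,-0.003,0,0,0,0,0],[-0.0002,-0.004,0,0,0,0,0],[-0.0003,-0.005,0,0,0,0,0]]]'

```text
time_s: 18.22
eef_pos: [0.6941, 0.0076, -0.031]
eef_rot: [0.068, 0.724, 0.682, -0.073]
wrist_force: [0.0, 2.1, -0.3]
opening: -0.001
grasp_force: 0.9
```

carry_out --plan '[[[0,-0.0005,0,0,0,0,0],[-0.0001,-0.001,0,0,0,0,0],[-0.0001,-0.0015,0,0,0,0,0],[-0.0001,-0.002,0,0,0,0,0],[-0.0001,-0.0025,0,0,0,0,0]]]'

```text
time_s: 18.63
eef_pos: [0.6939, 0.0054, -0.031]
eef_rot: [0.068, 0.724, 0.682, -0.072]
wrist_force: [0.1, 5.7, 0.6]
opening: 0.003
grasp_force: 2.7
```

carry_out --plan '[[[0,-0.0005,0,0,0,0,0],[-0.0001,-0.001,0,0,0,0,0],[-0.0001,-0.0015,0,0,0,0,0],[-0.0001,-0.002,0,0,0,0,0],[-0.0001,-0.002,0,0,0,0,0]]]'

```text
time_s: 19.05
eef_pos: [0.6939, 0.0053, -0.0311]
eef_rot: [0.068, 0.724, 0.682, -0.072]
wrist_force: [-0.1, 9.4, 1.4]
opening: 0.002
grasp_force: 5.1
```

carry_out --plan '[[[0.0003,0.005,0,0,0,0,0],[0.001,0.015,0,0,0,0,0],[0.0015,0.027,0,0,0,0,0],[0.002,0.035,0,0,0,0,0],[0.002,0.037,0,0,0,0,0]]]'

```text
time_s: 19.47
eef_pos: [0.6959, 0.0417, -0.031]
eef_rot: [0.069, 0.724, 0.683, -0.073]
wrist_force: [-0.3, -0.8, 0.2]
opening: 0.0
grasp_force: 0.0
```

carry_out --plan '[[[-0.025,0.0015,0,0,0,0,0],[-0.06,0.0037,0,0,0,0,0],[-0.095,0.006,0,0,0,0,0],[-0.12,0.0074,0,0,0,0,0],[-0.13,0.008,0,0,0,0,0]]]'

```text
time_s: 19.88
eef_pos: [0.5611, 0.0483, -0.0319]
eef_rot: [0.067, 0.724, 0.683, -0.075]
wrist_force: [-0.2, 0.5, -0.5]
opening: 0.003
grasp_force: 0.0
```

carry_out --plan '[[[-0.0005,-0.008,0,0,0,0,0],[-0.001,-0.016,0,0,0,0,0],[-0.0014,-0.022,0,0,0,0,0],[-0.0016,-0.026,0,0,0,0,0],[-0.0018,-0.029,0,0,0,0,0]]]'

```text
time_s: 20.3
eef_pos: [0.5651, 0.0175, -0.0308]
eef_rot: [0.069, 0.725, 0.682, -0.073]
wrist_force: [0.5, 0.2, 0.4]
opening: 0.0
grasp_force: 0.0
```

carry_out --plan '[[[0,-0.0008,0,0,0,0,0],[-0.0001,-0.0016,0,0,0,0,0],[-0.0001,-0.0024,0,0,0,0,0],[-0.0002,-0.0032,0,0,0,0,0],[-0.0002,-0.004,0,0,0,0,0]]]'

```text
time_s: 20.72
eef_pos: [0.5639, 0.0152, -0.0311]
eef_rot: [0.068, 0.724, 0.682, -0.073]
wrist_force: [0.8, 0.9, 0.0]
opening: -0.0
grasp_force: 0.9
```

carry_out --plan '[[[0,-0.0005,0,0,0,0,0],[-0.0001,-0.001,0,0,0,0,0],[-0.0001,-0.0015,0,0,0,0,0],[-0.0001,-0.002,0,0,0,0,0],[-0.0001,-0.0025,0,0,0,0,0]]]'

```text
time_s: 21.13
eef_pos: [0.5637, 0.0132, -0.0311]
eef_rot: [0.068, 0.724, 0.682, -0.072]
wrist_force: [-1.1, 7.6, 0.5]
opening: -0.002
grasp_force: 3.8
```

Firm at 0.0132, as expected. I press slightly more, then back off and verify.

carry_out --plan '[[[0,-0.0005,0,0,0,0,0],[0,-0.001,0,0,0,0,0],[0,-0.001,0,0,0,0,0],[0,-0.001,0,0,0,0,0],[0,-0.001,0,0,0,0,0]]]'

```text
time_s: 21.55
eef_pos: [0.5637, 0.0131, -0.0311]
eef_rot: [0.068, 0.724, 0.682, -0.072]
wrist_force: [0.5, 9.2, 0.6]
opening: 0.004
grasp_force: 4.8
```

carry_out --plan '[[[0.0002,0.004,0,0,0,0,0],[0.001,0.016,0.001,0,0,0,0],[0.002,0.04,0.01,0,0,0,0],[0.003,0.065,0.04,0,0,0,0],[0.004,0.08,0.07,0,0,0,0]]]'

```text
time_s: 21.97
eef_pos: [0.5658, 0.0932, 0.0383]
eef_rot: [0.067, 0.724, 0.682, -0.074]
wrist_force: [0.2, -0.0, 0.6]
opening: -0.002
grasp_force: 0.0
```

carry_out --plan '[[[-0.005,0.02,0.03,0,0,0,0],[-0.01,0.05,0.06,0,0,0,0],[-0.02,0.085,0.08,0,0,0,0],[-0.03,0.12,0.1,0,0,0,0],[-0.04,0.155,0.12,0,0,0,0]]]'

```text
time_s: 22.38
eef_pos: [0.5272, 0.2474, 0.1604]
eef_rot: [0.069, 0.725, 0.682, -0.073]
wrist_force: [1.1, -0.2, 0.4]
opening: -0.003
grasp_force: 0.0
```

carry_out --plan '[[[-0.01,0.03,0.01,0,0,0,0],[-0.02,0.06,0.02,0,0,0,0],[-0.03,0.09,0.02,0,0,0,0],[-0.03,0.1,0.02,0,0,0,0],[-0.03,0.1,0.02,0,0,0,0]]]'

```text
time_s: 22.8
eef_pos: [0.4969, 0.3484, 0.1788]
eef_rot: [0.069, 0.723, 0.683, -0.072]
wrist_force: [0.7, -1.3, 0.7]
opening: 0.001
grasp_force: 0.0
```

Run:
```python
from h import *
o=np.array([.5965,-.0051]);d=np.array([.998,-.0612]);n=np.array([.0612,.998])
for nm in("scene","top"):
    P=np.median([cloud(snap(nm)) for _ in range(5)],0)
    Q=np.stack([(P[...,:2]-o)@d,(P[...,:2]-o)@n,P[...,2]],-1)
    for b,cx in(("a",.096),("c",.031),("b",-.034),("d",-.098)):
        m=(abs(Q[...,0]-cx)<.025)&(Q[...,1]>.003)&(Q[...,1]<.05)&(Q[...,2]>.004)&(Q[...,2]<.07);q=Q[m];t=q[q[:,2]>.055]
        print(nm,b,"x",np.percentile(q[:,0],[4,96]).round(4),"ztop",np.percentile(q[:,2],96).round(4),[np.percentile(q[abs(q[:,2]-z)<.006,1],[50,93]).round(4).tolist() if (abs(q[:,2]-z)<.006).any() else None for z in(.01,.025,.04)],"edge L/R",*[np.percentile(k[:,1],93).round(4) for k in(t[t[:,0]<cx],t[t[:,0]>cx])])
```

```text
scene a x [0.0827 0.1162] ztop 0.0605 [[0.0128, 0.0134], [0.013, 0.0135], [0.0126, 0.0138]] edge L/R 0.0131 0.0132
scene c x [0.0173 0.0504] ztop 0.0606 [[0.013, 0.0138], [0.0132, 0.0137], [0.0132, 0.0137]] edge L/R 0.0135 0.0135
scene b x [-0.0476 -0.0141] ztop 0.0601 [[0.0125, 0.0131], [0.0127, 0.0137], [0.0126, 0.0134]] edge L/R 0.0129 0.0131
scene d x [-0.1103 -0.0776] ztop 0.0607 [[0.0129, 0.0135], [0.0129, 0.0136], [0.0131, 0.0139]] edge L/R 0.0132 0.0131
top a x [0.0777 0.1125] ztop 0.0612 [[0.0107, 0.0151], [0.0069, 0.0142], [0.0082, 0.0143]] edge L/R 0.0143 0.0151
top c x [0.012  0.0462] ztop 0.0608 [[0.0161, 0.0161], [0.0073, 0.0105], [0.0098, 0.0129]] edge L/R 0.0147 0.0153
top b x [-0.0524 -0.0187] ztop 0.0612 [[0.0127, 0.0138], [0.0065, 0.0086], None] edge L/R 0.0143 0.0154
top d x [-0.114  -0.0811] ztop 0.0608 [[0.0268, 0.0268], None, None] edge L/R 0.0147 0.0157
```

All four bars are flush within about half a millimetre.

```bash
python3 -c "from bench import hand_in; print(hand_in())"
```

```text
the job is handed in; nothing more can be done
None
```

Bars a and b now stand upright against the stop, level with c and d to within about half a millimetre in the final depth check, and the job is handed in. On the first pushes the tool's upper part probably pressed on the stop, at about 19 N at most, so I pushed both home again with the tool tilted.

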